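# Hold the petty-cash lock open

### The job

Unlock the petty-cash box for me: take the key with the round head out of the desk tidy (leave the wide-headed cabinet key standing in its slot), push it fully home into the lock in the box's lid - the pins are sticky, so wiggle it a little if it stops short - and then turn it a quarter clockwise against the bolt's spring. Finish while holding: stay gripped on the key and keep it turned, because the spring turns it back as soon as you let go and I still have to lift the lid. Leave the hole punch and everything else on the desk where it is.

Things in the scene. Friction and masses are not known exactly. Their poses are not given: they have to be found in the camera images.
- cash_box: Grey sheet-steel petty-cash box, fixed, 160 (its x) x 200 (y) x 90 mm high. Origin at the centre of its underside; x points to its hinged back, z up. The lock, a round steel rosette with a brass plug, is in the front half of the lid (point lock_face); a wire carrying handle lies folded 65 to 105 mm behind the lock, up to 10 mm above the lid.
- lock_face (a point): Centre of the brass plug's face, 94 mm above the desk; axes as the cash box's. At rest the keyway is a straight slot 13.4 mm along x, 4.4 mm along y, its mouth chamfered to 16.4 x 7.4 mm. Three sprung pins 3 to 13 mm down grip the blade: pushed straight and a little off centre it can take 40 N, with a wiggle of 4 degrees about its axis under 20 N. Turns only once the key is fully home.
- lock_plug (a joint): Angle of the lock's plug about the vertical, rad: 0 at rest, growing clockwise seen from above to a stop at 1.57 (a quarter). A spring drives it back to 0: 0.04 N m at 0, 0.12 N m at the stop. The key has about 0.12 rad of play in the keyway and cannot be drawn out while turned.
- cash_key: The key to use: steel blade 12 x 3 mm, 32 long; black plastic head, a disc 30 across and 9 thick over a collar 20 wide. Origin at the blade's tip, z up to the head, x across the blade's width, y through its thickness. Collar's underside at z 32, disc centre z 50, top z 65 mm. Stands in one of the tidy's slots, collar on the tidy's top, tip 18 mm above the desk. Fits either way round.
- key_collar (a point): Middle of the underside of the round-headed key's collar, 32 mm above the blade's tip; meets point lock_face when the key is fully home.
- cabinet_key: The other key, to be left alone: same blade and material, head a flat rectangle 44 mm wide, 20 mm high, 9 mm thick, top 56.5 mm above the tip. Origin and axes as for the round-headed key. Stands in the tidy's other slot.
- tidy: Light grey plastic desk tidy, fixed, 98 (x) x 170 (y) mm. Origin under the middle, z up. Front part (x -47 to -1): a solid block 50 mm high with two upright key slots at x -24, y +45 and -45 mm, each 13.5 mm (x) by 4.5 mm, 38 mm deep; either key may be in either slot. Behind it open trays 34 mm high.
- stapler: Beige plastic stapler, 145 x 36 x 60 mm, loose, lying between the tidy and the cash box. Origin at the centre of its underside, x along it. Leave alone.
- tape_dispenser: Steel tape dispenser, 160 x 58 x 82 mm, loose, at the right. Origin at the centre of its underside. Leave alone.
- pen_cup: Blue ceramic pen cup, 82 mm across, 98 mm high, its pens standing up to 160 mm, loose, behind the tidy. Origin at the centre of its underside. Leave alone.
- clip0: Clear acrylic binder clip like a small clothespin, 54 x 17 x 18 mm, lying loose behind the tidy, the left one of two. Origin under its middle, x along it. Leave alone.
- clip1: The right one of the two clear binder clips, same shape. Leave alone.
- punch_grip (a point): Rubber grip near the end of the long lever of a heavy black cast-iron hole punch, which stands fixed at the left (235 x 125 mm, 106 mm high without the lever); the lever points towards the robot's side, up to 270 mm high. Leave alone.
Things that resemble listed ones, but are neither listed nor needed, are in the scene too. What is shaped like the tidy but orange or yellow is not meant.

How it is judged:
By the outcome, as a careful person would: the job done as asked, in the order asked, and still so for the second after the job is handed in, while the arm keeps its last pose, push and grip.
It also fails if it takes over 58 s, if anything falls off the work surface, if the arm or the gripper's body presses on something with over 40 N, if the wrist force passes 120 N, or if a joint passes its speed limit or range.

### The arm

A 6-joint arm with a two-finger parallel gripper is mounted at the origin on the work surface. World frame = base frame: x ahead of the robot, y to its left, z up, the work surface at z = 0. Lengths are in mm, angles in rad, forces in N, time in s.
With the tool pointing down it reaches from about 275 to 1000 mm from the base axis. Payload 8.4 kg.
Tool frame: the origin (TCP) lies on the centre line of the jaws, within the pads' length; the fingertips stand 17 mm ahead of it and the grasp point (between the pads) lies 2 mm behind it; z points along the fingers, y is the line along which they close (so a half turn about z gives the same grasp; the last joint's range is limited). The gripper opens to 85 mm and grips with 20 to 120 N. Pads are 22 mm wide; open, the fingers measure 114 mm over their backs; the gripper's body (76 mm by 85 mm) begins 54 mm behind the grasp point. The pads swing forward as they close: fully open they stand 13 mm farther back than shut.
Start: joints at [-1.324, 0.353, 1.633, -0, 1.155, -0.002], TCP at [153.899, -605.758, 248.281] pointing down, gripper open.
Joint ranges: [-2.63, 2.63], [-0.92, 2.1], [0.06, 2.66], [-1.3, 4.44], [0, 2.69], [-3.02, 3.02]. Speed limits (rad/s): [2.22, 2.22, 2.79, 3.14, 3.14, 3.14].

### API

Orientations are given as [roll, pitch, yaw] about the fixed x, y, z axes, in that order (R = Rz(yaw) Ry(pitch) Rx(roll)).
In Python, from rig import r, eyes gives the robot as it stands. The module is installed in compiled form; this text tells all that it offers.
- The arm moves only by the shell command python3 -m inch 'ROWS' [FORCE]. ROWS is JSON, a list of rows, each a list of 7 numbers: the shift along the tool's x, y, z in m, then the turn, a rotation vector about the tool's x, y, z in degrees, then the closure, from -1 (fully open) to 1 (shut). In form: [[x, y, z, rx, ry, rz, gripper], ...]. A call has 1 to 8 rows; each row shifts and turns the commanded pose from where the row before left it, along the tool's axes as they then stand; what a row does not reach is not made up. A row lasts 1/10 s, in which the tool goes at most 50 mm and 8.59 degrees, less where a joint would pass 70% of its speed; a pose out of reach is approached as far as the arm can. A call with a gripper value outside its range is refused whole. The fingers move at their own pace and stop on an object; FORCE is the grip in N (left out, the last holds). Time passes only in rows, so rows that do not move let the fingers close. It gives the time, the measured TCP pose, the force, the opening and the grip force at its end, in the units of the state.
- r.sense(): the state, without advancing time (a new reading comes with each control period).
- eyes.grab_frame(name): name is "scene" or "top" or "wrist"; returns a dict with "img" (400x640x3 uint8, blue, green, red), "fx", "fy", "cx", "cy" (pixels), "R" (3x3) and "t" (3): a world point X has camera coordinates R X + t; the wrist camera has in their place "hand_eye" (4x4, takes a point from camera to tool coordinates, whose origin is the TCP and whose axes are the flange's). Camera axes: x right, y down, z forward; pixel columns grow to the right and rows downward; lengths in mm; the calibration is good to about 2 mm. The wrist camera is an equidistant fisheye: a pixel r from the principal point sees the ray r / f radians off the axis. A picture is of the moment at which its call begins: read the wrist's pose just before it. There is no depth.
- r.sign_off(): hands the job in; it is judged then, once.
The state is a dict: "clock": time; "qpos": joint angles; "qvel": joint speeds; "joint_efforts": joint torques, N m; "eef_pos": TCP position; "tcp_rot": TCP orientation; "contact_force": force on the tool from outside, world axes, zero at the start; "wrist_torque": the same for the moment, N m; "opening": opening from 0.0 (shut) to 1.0 (fully open); "grasp_force": force on a finger pad.
Only numpy, scipy, OpenCV 4.12 (cv2) and the standard library are available. Lean on these libraries where they do the work, as an engineer would, in place of code of your own. Each camera call takes 0.05 s, during which the arm holds its last target. There are 200 camera calls.

## Working session

There is one attempt and no reset: what is moved stays moved. The work goes in short steps, Python scripts to look and compute and a shell command to move; the robot and the scene stay as the last step left them, time stands still between calls to the robot, and variables do not carry over. Pictures are saved under pics/ and viewed, at most 10 in all, crops included, and the job is handed in when it is done.

```bash
mkdir -p pics; python3 - <<'E'
from rig import r,eyes
import cv2,numpy as np
s=r.sense();print({k:np.round(v,3).tolist() for k,v in s.items()})
for n in("scene","top"):
    f=eyes.grab_frame(n);cv2.imwrite(f"pics/{n}0.png",f["img"])
    print(n,f["fx"],f["fy"],f["cx"],f["cy"],np.round(f["R"],4).tolist(),np.round(f["t"],1).tolist())
f=eyes.grab_frame("wrist");print(f["fx"],f["cx"],f["cy"],np.round(f["hand_eye"],4).tolist());cv2.imwrite("pics/wrist0.png",f["img"])
E
```

```text
{'clock': 0.0, 'qpos': [-1.324, 0.354, 1.634, 0.0, 1.155, -0.002], 'qvel': [0.0, 0.001, -0.001, 0.001, 0.001, -0.003], 'joint_efforts': [-0.0, -60.525, -34.207, 0.0, 0.009, 0.0], 'eef_pos': [153.798, -605.297, 247.553], 'tcp_rot': [-3.14, -0.0, 0.249], 'contact_force': [-0.038, -0.547, 0.087], 'wrist_torque': [-0.034, -0.026, 0.028], 'grasp_force': 0.0, 'opening': 0.999}
scene 424.3847292999917 424.3847292999917 319.7319458227481 195.30733870138104 [[0.5887, 0.8082, 0.0147], [0.5009, -0.3504, -0.7914], [-0.6345, 0.4733, -0.6111]] [-364.0, -160.5, 1771.8]
top 389.0659883410648 389.0659883410648 316.5393963071489 196.72489865272382 [[-0.0218, -0.9996, -0.015], [-0.9977, 0.0227, -0.0633], [0.0636, 0.0136, -0.9979]] [51.8, 560.8, 1491.0]
309.70691628693146 319.9111461217521 202.2100563454497 [[-0.0001, -0.9587, -0.2844, 73.1109], [1.0, 0.0001, -0.0005, -0.0924], [0.0005, -0.2844, 0.9587, -124.8282], [0.0, 0.0, 0.0, 1.0]]
```

View pics/top0.png

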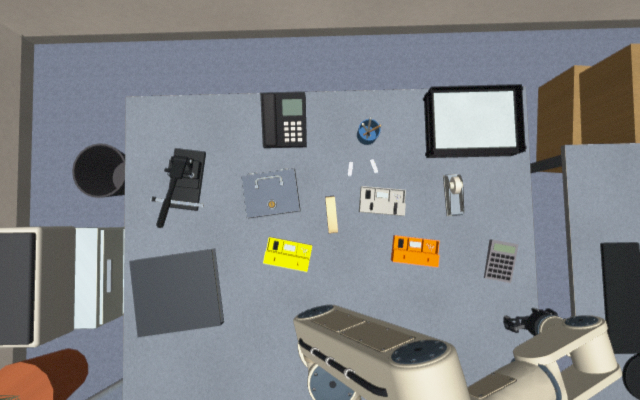

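View pics/scene0.png

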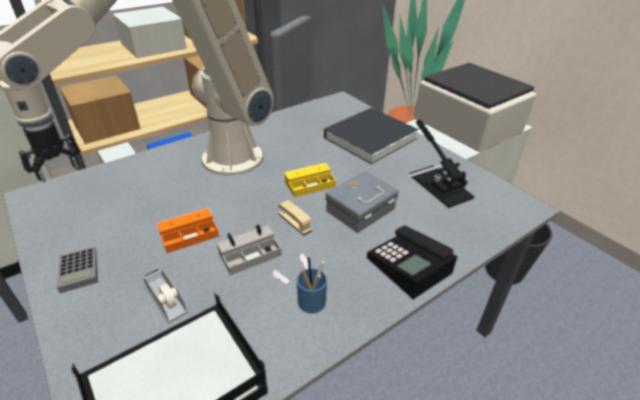

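The top view shows the grey tidy at (383,201) with two dark keys at about (370,208) and (395,210). The cash box is at (271,193) with its lock at about (271,204), and the stapler is at (331,214). I'll enlarge these areas.

```bash
python3 - <<'E'
import cv2,numpy as np
t=cv2.imread("pics/top0.png");s=cv2.imread("pics/scene0.png")
a=cv2.resize(t[165:225,235:315],(400,300),interpolation=3)  # x5
b=cv2.resize(t[175:235,345:425],(400,300),interpolation=3)
c=cv2.resize(s[160:220,320:400],(400,300),interpolation=3)
d=cv2.resize(s[215:275,210:290],(400,300),interpolation=3)
cv2.imwrite("pics/crop0.png",np.vstack([np.hstack([a,b]),np.hstack([c,d])]))
E
```

```text
(no output)
```

View pics/crop0.png

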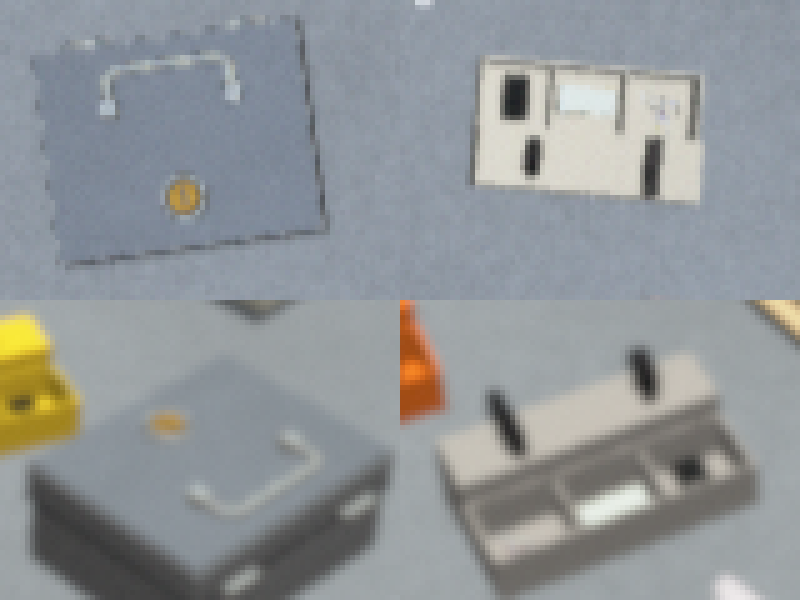

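The crops show the narrow, round-headed key at left: top ≈(371.5,206.3), scene ≈(258.5,229.7). The wide key is at right. The lock plug is at top ≈(271.6,204.3), scene ≈(353.5,184.5).

```bash
cat > h.py <<'E'
import numpy as np,cv2
from scipy.spatial.transform import Rotation as Ro
from rig import r,eyes
T=dict(f=389.066,c=(316.539,196.725),R=np.array([[-0.0218,-0.9996,-0.015],[-0.9977,0.0227,-0.0633],[0.0636,0.0136,-0.9979]]),t=np.array([51.8,560.8,1491.0]))
S=dict(f=424.385,c=(319.732,195.307),R=np.array([[0.5887,0.8082,0.0147],[0.5009,-0.3504,-0.7914],[-0.6345,0.4733,-0.6111]]),t=np.array([-364.0,-160.5,1771.8]))
def ray(C,p):
    d=C['R'].T@np.array([(p[0]-C['c'][0])/C['f'],(p[1]-C['c'][1])/C['f'],1]);return -C['R'].T@C['t'],d/np.linalg.norm(d)
def wray(f,s,p):
    v=np.array([p[0]-f['cx'],p[1]-f['cy']]);rr=np.hypot(*v);th=rr/f['fx'];d=np.r_[v/rr*np.sin(th),np.cos(th)]
    H=np.array(f['hand_eye']);Rt=Ro.from_euler('xyz',s['tcp_rot']).as_matrix()
    return Rt@H[:3,3]+s['eef_pos'],Rt@H[:3,:3]@d
def tri(rs):
    A=0;b=0
    for o,d in rs:P=np.eye(3)-np.outer(d,d);A=A+P;b=b+P@o
    x=np.linalg.solve(A,b);return x,[np.linalg.norm((np.eye(3)-np.outer(d,d))@(x-o)) for o,d in rs]
def atz(o,d,z):return o+d*(z-o[2])/d[2]
E
python3 - <<'E'
from h import *
np.set_printoptions(precision=1,suppress=True)
for n,a,b in(("key head",(371.5,206.3),(258.5,229.7)),("wide",(395.4,208.6),(231,239.3)),("lock",(271.6,204.3),(353.5,184.5))):
    print(n,*tri([ray(T,a),ray(S,b)]))
c=lambda x,y,ox,oy:((x+.5)/5-.5+ox,(y+.5)/5-.5+oy)
# box lid corners z90 top
for p in((30,57),(300,17),(327,232),(65,267)):print(atz(*ray(T,c(*p,235,165)),90))
print('tidy')
for p in((473,185),(701,203)):print(atz(*ray(T,c(p[0]-400,p[1],345,175)),50))
for p in((533,175),(652,197)):print(atz(*ray(T,c(p[0]-400,p[1],345,175)),50))
E
```

```text
key head [ 518.6 -166.    63.2] [np.float64(0.6524459087935067), np.float64(0.652445908793541)]
wide [ 507.9 -255.2   62.6] [np.float64(0.5097117426737308), np.float64(0.5097117426736173)]
lock [533.1 205.1  91.2] [np.float64(0.3745123081569869), np.float64(0.37451230815679754)]
[640.8 318.9  90. ]
[666.  117.5  90. ]
[505.9 100.4  90. ]
[484.3 294.4  90. ]
tidy
[ 499.7 -121.2   50. ]
[ 482.4 -292.5   50. ]
[ 506.3 -166.7   50. ]
[ 487.7 -255.8   50. ]
```

```bash
python3 -m inch '[[0.033,-0.024,0,0,0,0,-1],[0.033,-0.024,0,0,0,0,-1],[0.033,-0.024,0,0,0,0,-1],[0.033,-0.024,0,0,0,0,-1],[0.033,-0.024,0,0,0,0,-1],[0.033,-0.024,0,0,0,0,-1],[0.033,-0.024,0,0,0,0,-1],[0.033,-0.024,0,0,0,0,-1]]'
python3 -m inch '[[0.033,-0.024,0,0,0,0,-1],[0.033,-0.024,0,0,0,0,-1],[0.033,-0.024,0,0,0,0,-1],[0.033,-0.024,0,0,0,0,-1],[0.033,-0.024,0,0,0,0,-1],[0.033,-0.024,0,0,0,0,-1],[0,0,0,0,0,-8,-1],[0,0,0,0,0,-8,-1]]'
python3 -m inch '[[0,0,0,0,0,-8,-1],[0,0,0,0,0,-8,-1],[0,0,0,0,0,-8,-1],[0,0,0,0,0,-8,-1],[0,0,0,0,0,-8,-1],[0,0,0,0,0,-8,-1],[0,0,0,0,0,-8,-1],[0,0,0,0,0,-8,-1]]'
python3 -m inch '[[0,0,0,0,0,-8,-1],[0,0,0,0,0,-8,-1],[0,0,0,0,0,-8,-1],[0,0,0,0,0,-8,-1],[0,0,0,0,0,-8,-1],[0,0,0,0,0,-8,-1],[0,0,0,0,0,-8,-1],[0,0,0,0,0,-8,-1]]'
python3 -m inch '[[0,0,0,0,0,-8,-1],[0,0,0,0,0,-7.5,-1],[0,0,0,0,0,0,-1],[0,0,0,0,0,0,-1]]'
```

```text
clock: 0.95
eef_pos: [363.2, -353.2, 248.2]
tcp_rot: [-3.142, -0.0, 0.249]
contact_force: [0.7, -0.0, -0.7]
opening: 1.0
grasp_force: 0.0
clock: 1.75
eef_pos: [519.5, -165.0, 247.9]
tcp_rot: [-3.141, 0.0, 0.536]
contact_force: [-0.2, 0.8, -0.8]
opening: 1.0
grasp_force: 0.0
clock: 2.55
eef_pos: [518.8, -166.3, 248.1]
tcp_rot: [-3.141, -0.0, 1.651]
contact_force: [-0.6, -0.5, -0.0]
opening: 0.999
grasp_force: 0.0
clock: 3.35
eef_pos: [518.8, -166.3, 248.0]
tcp_rot: [3.142, -0.0, 2.768]
contact_force: [0.2, 0.3, -0.0]
opening: 0.998
grasp_force: 0.0
clock: 3.75
eef_pos: [518.8, -166.3, 248.1]
tcp_rot: [3.141, -0.0, 3.029]
contact_force: [-0.3, 0.3, -0.1]
opening: 0.998
grasp_force: 0.0
```

```bash
cat > look.py <<'E'
import sys,pickle
from h import *
n=sys.argv[1];s=r.sense();f=eyes.grab_frame("wrist")
pickle.dump((f,s),open(n+".pkl","wb"))
if len(sys.argv)>2:
    x,y,k=map(int,sys.argv[2:]);w,h=800//k,600//k
    cv2.imwrite(f"pics/{n}.png",cv2.resize(f["img"][y:y+h,x:x+w],None,fx=k,fy=k,interpolation=3))
else: cv2.imwrite(f"pics/{n}.png",f["img"])
E
python3 look.py w1 220 100 4
```

```text
(no output)
```

View pics/w1.png

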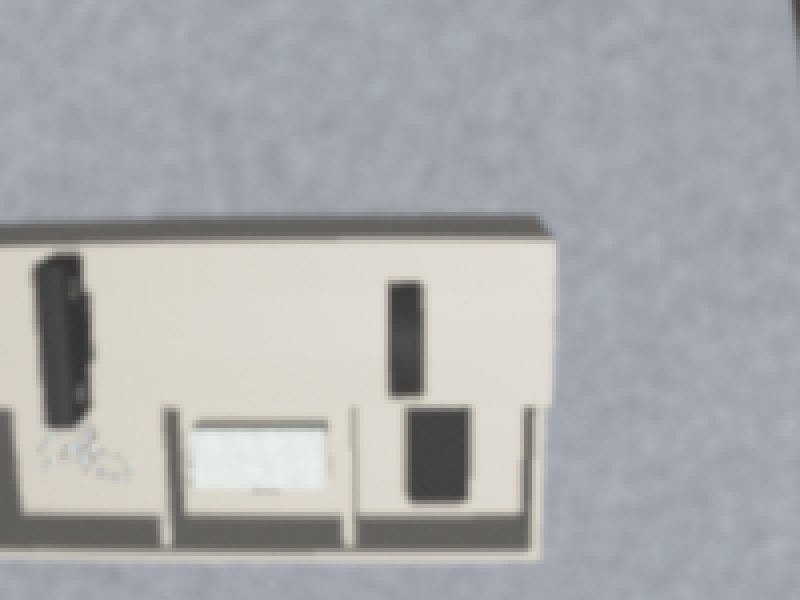

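The round head is edge-on at crop (388–425, 282–398), so its centre is at full-frame (321.4,184.9). The wide key is at crop left. I'll work out the position and yaw.

```bash
python3 - <<'E'
from h import *;import pickle
np.set_printoptions(precision=2,suppress=True)
f,s=pickle.load(open('w1.pkl','rb'))
g=lambda x,y:wray(f,s,((x+.5)/4-.5+220,(y+.5)/4-.5+100))
k=g(406,340)
print(s['eef_pos'],s['tcp_rot'],'head',atz(*k,68),tri([k,ray(T,(371.5,206.3)),ray(S,(258.5,229.7))]))
for p in((100,240),(555,239),(555,405),(406,283),(407,397)):
    print(p,atz(*g(*p),50),atz(*g(*p),68))
E
```

```text
[ 518.82 -166.28  248.14] [ 3.14 -0.    3.03] head [ 519.25 -164.56   68.  ] (array([ 519.31, -165.6 ,   63.92]), [np.float64(1.2968341918723276), np.float64(1.3602664733278034), np.float64(0.33884315560158335)])
(100, 240) [ 486.43 -243.29   50.  ] [ 484.24 -238.53   68.  ]
(555, 239) [ 500.53 -122.74   50.  ] [ 497.56 -124.7    68.  ]
(555, 405) [ 546.12 -126.53   50.  ] [ 540.61 -128.28   68.  ]
(406, 283) [ 508.06 -163.22   50.  ] [ 504.67 -162.92   68.  ]
(407, 397) [ 539.31 -166.46   50.  ] [ 534.18 -165.98   68.  ]
```

```bash
python3 -m inch '[[0,0.0016,0.025,0,0,0,0],[0,0,0.025,0,0,0,0],[0,0,0.025,0,0,0,0],[0,0,0.02,0,0,0,0],[0,0,0,0,0,0,0],[0,0,0,0,0,0,0]]' 40; python3 look.py w2 220 100 4
```

```text
clock: 4.4
eef_pos: [519.2, -164.8, 153.5]
tcp_rot: [3.142, -0.0, 3.031]
contact_force: [0.4, -0.1, 1.1]
opening: 0.5
grasp_force: 0.0
```

View pics/w2.png

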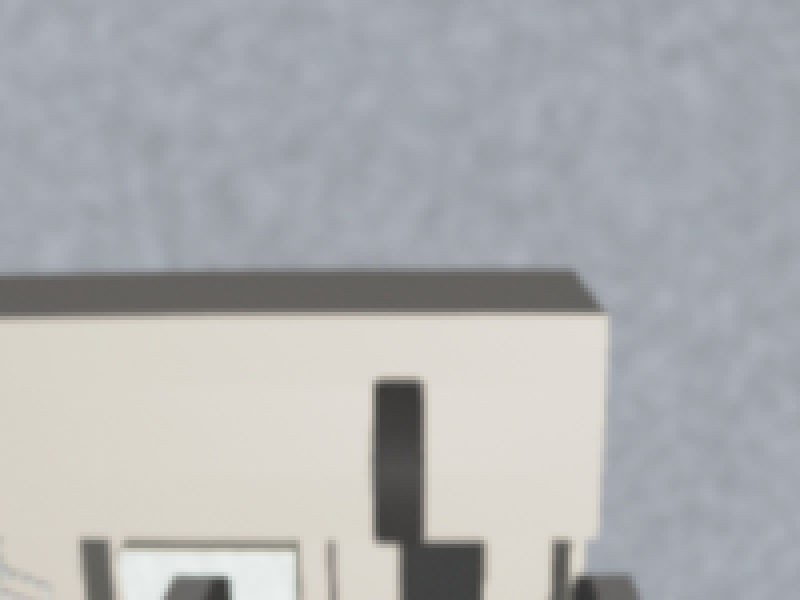

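From closer, the head is centred at crop (399,461), between the fingertips at x≈198 and x≈605, so the jaws are centred on it.

```bash
python3 - <<'E'
from h import *;import pickle
np.set_printoptions(precision=2,suppress=True)
def R(n,x,y):
    f,s=pickle.load(open(n,'rb'));return wray(f,s,((x+.5)/4-.5+220,(y+.5)/4-.5+100))
a=R('w1.pkl',406,340);b=R('w2.pkl',399,461)
print(tri([a,b]),atz(*b,68));print('tidycorner',tri([R('w1.pkl',555,239),R('w2.pkl',607,313)]))
E
```

```text
(array([ 519.19, -164.65,   68.19]), [np.float64(0.09332926896262042), np.float64(0.09332926896263274)]) [ 519.24 -164.75   68.  ]
tidycorner (array([ 501.08, -122.38,   46.72]), [np.float64(0.0023658747221420064), np.float64(0.002365874722089893)])
```

```bash
python3 -m inch '[[0,0,0.025,0,0,0,0],[0,0,0.025,0,0,0,0],[0,0,0.02,0,0,0,0],[0,0,0.0105,0,0,0,0],[0,0,0,0,0,0,0],[0,0,0,0,0,0,1],[0,0,0,0,0,0,1],[0,0,0,0,0,0,1]]' 60; python3 -m inch '[[0,0,0,0,0,0,1],[0,0,0,0,0,0,1],[0,0,0,0,0,0,1],[0,0,0,0,0,0,1]]' 90
```

```text
clock: 5.25
eef_pos: [520.0, -165.0, 74.1]
tcp_rot: [-3.141, 0.002, 3.032]
contact_force: [0.5, -0.2, 4.9]
opening: 0.089
grasp_force: 59.5
clock: 5.65
eef_pos: [520.0, -165.0, 74.2]
tcp_rot: [-3.141, 0.002, 3.032]
contact_force: [-1.2, 0.6, 6.2]
opening: 0.086
grasp_force: 89.2
```

```bash
python3 -m inch '[[0,0,-0.005,0,0,0,1],[0,0,-0.01,0,0,0,1],[0,0,-0.01,0,0,0,1],[0,0,-0.01,0,0,0,1],[0,0,-0.02,0,0,0,1],[0,0,-0.03,0,0,0,1],[0,0,-0.04,0,0,0,1],[0,0,0,0,0,0,1]]'; python3 look.py w3 220 100 4
```

```text
clock: 6.45
eef_pos: [521.8, -165.7, 203.5]
tcp_rot: [-3.14, 0.008, 3.033]
contact_force: [0.6, 0.7, -0.4]
opening: 0.088
grasp_force: 88.3
```

View pics/w3.png

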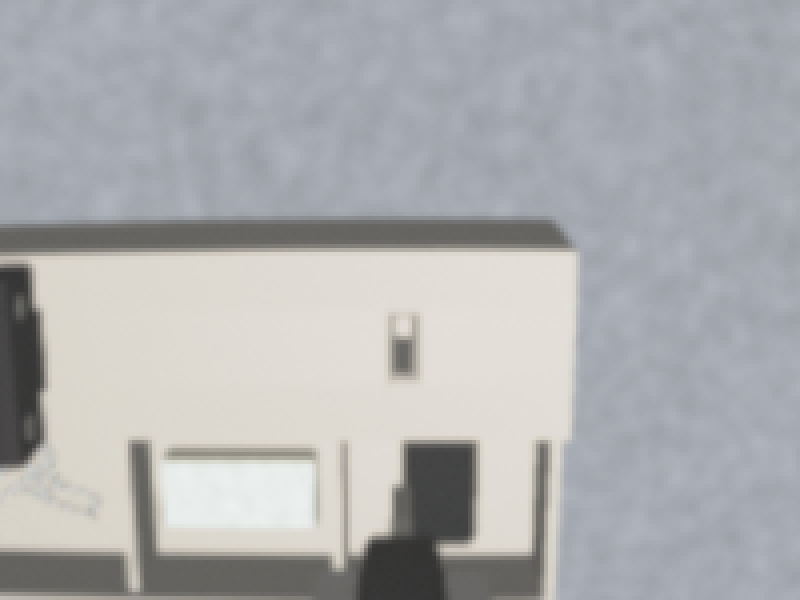

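The slot is empty at crop (403,345) and the key is in the jaws, with its blade tip's near edge at about (402,487) in the crop. The cabinet key is still in place. Next I carry the key over to the lock.

```bash
python3 -m inch '[[0.0032,0.025,-0.006,0,0,0,1],[0.0032,0.041,-0.006,0,0,0,1],[0.0032,0.041,0,0,0,0,1],[0.0032,0.041,0,0,0,0,1],[0.0032,0.041,0,0,0,0,1],[0.0032,0.041,0,0,0,0,1],[0.0032,0.041,0,0,0,0,1],[0.0032,0.041,0,0,0,0,1]]'
python3 -m inch '[[0.0033,0.038,0,0,0,0,1],[0,0.02,0,0,0,0,1],[0,0,0,0,0,-6.5,1],[0,0,0,0,0,-6.5,1],[0,0,0,0,0,0,1],[0,0,0,0,0,0,1],[0,0,0,0,0,0,1]]'; python3 look.py w4 220 100 4
```

```text
clock: 7.3
eef_pos: [526.6, 149.7, 209.0]
tcp_rot: [-3.141, -0.002, 3.033]
contact_force: [0.8, 0.2, -0.6]
opening: 0.085
grasp_force: 88.3
clock: 8.0
eef_pos: [530.4, 205.9, 209.5]
tcp_rot: [-3.141, -0.001, -3.027]
contact_force: [-0.7, 0.1, -1.2]
opening: 0.082
grasp_force: 88.3
```

View pics/w4.png

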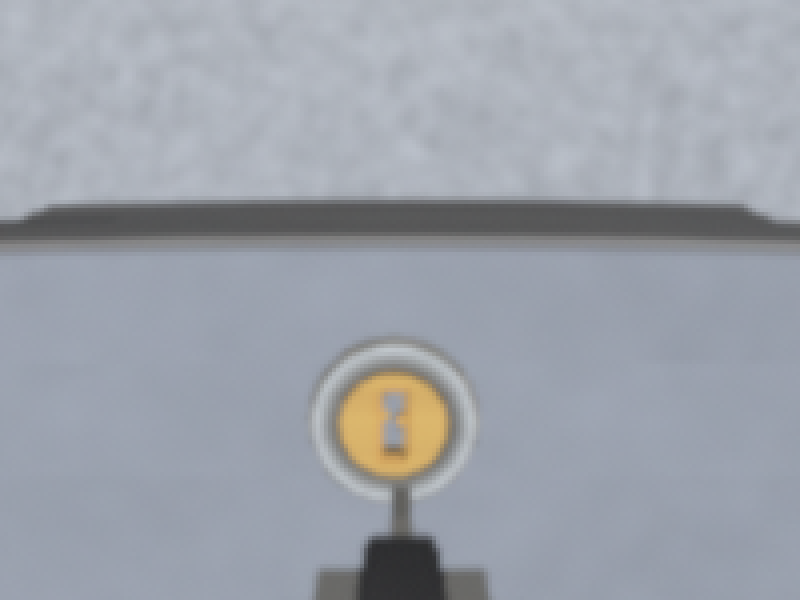

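The plug face centre is at crop (395,426) with the keyway upright in the picture. The blade tip's near edge is at (402,486), and the lid's front edge is level.

```bash
python3 - <<'E'
from h import *;import pickle
np.set_printoptions(precision=2,suppress=True)
f,s=pickle.load(open('w4.pkl','rb'))
g=lambda x,y:wray(f,s,((x+.5)/4-.5+220,(y+.5)/4-.5+100))
print(s['eef_pos'],s['tcp_rot'])
p=g(395,426);L=atz(*p,94);print('lock',L,'tri w/ top,scene',tri([p,ray(T,(271.6,204.3)),ray(S,(353.5,184.5))]))
a=atz(*g(395,373),94);b=atz(*g(395,479),94);print('slot ends',atz(*g(394.5,392),94),atz(*g(394.5,457),94),'plug dia',np.linalg.norm(a-b))
l,m=atz(*g(60,246),90),atz(*g(740,246),90);d=m-l;print('front edge yaw',np.degrees(np.arctan2(d[1],d[0]))-90,np.degrees(np.arctan2(d[1],d[0]))+90)
Rt=Ro.from_euler('xyz',s['tcp_rot']).as_matrix()
for q in((402,486),(393,486),(411,486),(402,536)):
  o,dd=g(*q);o=Rt.T@(o-s['eef_pos']);dd=Rt.T@dd;print('tool@56',q,atz(o,dd,56),'@24',atz(o,dd,24))
print('lock in tool',Rt.T@(L-s['eef_pos']))
E
```

```text
[530.39 205.9  209.46] [-3.14 -0.   -3.03]
lock [533.36 205.28  94.  ] tri w/ top,scene (array([533.53, 205.09,  91.64]), [np.float64(0.6036022788824607), np.float64(0.7265582174428606), np.float64(0.1743965039273641)])
slot ends [526.24 204.37  94.  ] [539.99 205.93  94.  ] plug dia 22.58102276988956
front edge yaw 6.576793268726092 186.57679326872608
tool@56 (402, 486) [ 5.85  0.4  56.  ] @24 [17.58  0.36 24.  ]
tool@56 (393, 486) [ 5.85 -0.99 56.  ] @24 [17.58 -0.79 24.  ]
tool@56 (411, 486) [ 5.85  1.8  56.  ] @24 [17.58  1.51 24.  ]
tool@56 (402, 536) [-2.55  0.41 56.  ] @24 [10.66  0.36 24.  ]
lock in tool [ -2.96  -0.94 115.46]
```

```bash
python3 -m inch '[[-0.0028,-0.0013,0.01,0,0,0,1],[0,0,0.015,0,0,0,1],[0,0,0.012,0,0,0,1],[0,0,0.01,0,0,0,1],[0,0,0,0,0,0,1],[0,0,0,0,0,0,1],[0,0,0,0,0,0,1]]'; python3 look.py w5 270 170 6
```

```text
clock: 8.75
eef_pos: [534.0, 205.4, 163.3]
tcp_rot: [3.141, 0.001, -3.024]
contact_force: [0.2, -0.2, -0.4]
opening: 0.085
grasp_force: 88.3
```

View pics/w5.png

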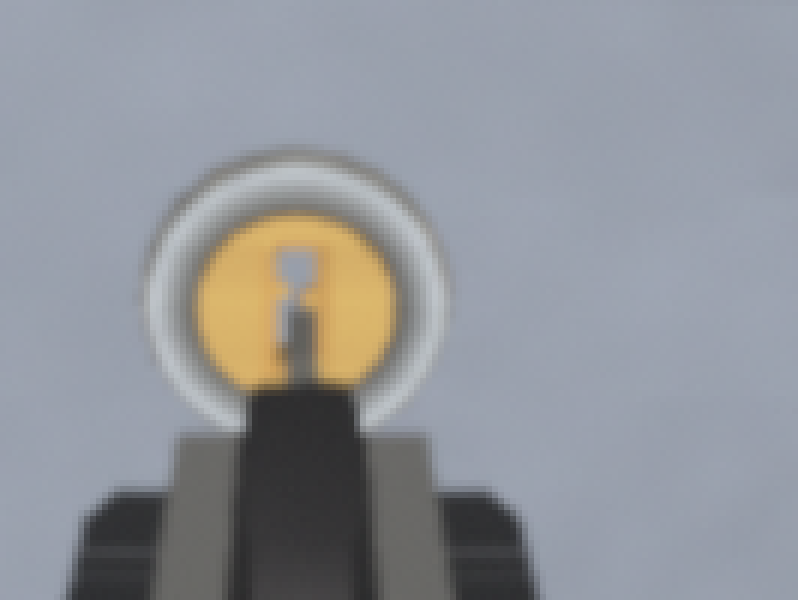

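The plug centre column is at crop x≈296.5 and its top edge at y≈213. The slot's near end is at (297,247) and the blade's near tip edge at (302,307). The blade's lateral error looks small.

```bash
python3 - <<'E'
from h import *;import pickle
np.set_printoptions(precision=2,suppress=True)
f,s=pickle.load(open('w5.pkl','rb'));f4,s4=pickle.load(open('w4.pkl','rb'))
R=lambda f,s,k,ox,oy,x,y:wray(f,s,((x+.5)/k-.5+ox,(y+.5)/k-.5+oy))
g=lambda x,y:R(f,s,6,270,170,x,y);g4=lambda x,y:R(f4,s4,4,220,100,x,y)
print(s['eef_pos'],s['tcp_rot'])
print('plug top edge tri',tri([g(296.5,213),g4(395,373)]),'slot end',tri([g(297,247),g4(394.5,392)]),'rosette',tri([g(297,148),g4(395,337)]))
Rt=Ro.from_euler('xyz',s['tcp_rot']).as_matrix()
def tool(q,z):
  o,d=g(*q);return atz(Rt.T@(o-s['eef_pos']),Rt.T@d,z)
zt=s['eef_pos'][2]-94
print('plug L/R/top',tool((196,310),zt),tool((397,310),zt),tool((296.5,213),zt),'slotend',tool((297,247),zt),'slot L R',tool((276,270),zt),tool((318,270),zt),'tip',tool((302,307),56),tool((288,307),56),tool((316,307),56))
E
```

```text
[533.97 205.41 163.29] [ 3.14  0.   -3.02]
plug top edge tri (array([524.68, 204.12,  85.09]), [np.float64(0.1313424902028536), np.float64(0.13134249020284647)]) slot end (array([528.77, 204.57,  85.04]), [np.float64(0.04328051477261901), np.float64(0.04328051477260173)]) rosette (array([517.07, 203.27,  84.92]), [np.float64(0.11545866302962444), np.float64(0.11545866302960867)])
plug L/R/top [  0.88 -11.52  69.29] [ 0.88 10.86 69.29] [12.19 -0.32 69.29] slotend [ 8.27 -0.27 69.29] slot L R [ 5.6  -2.59 69.29] [ 5.6   2.05 69.29] tip [ 6.1   0.27 56.  ] [ 6.1  -1.18 56.  ] [ 6.1   1.72 56.  ]
```

```bash
python3 -m inch '[[0.0009,-0.0006,0.005,0,0,0,1],[0,0,0.004,0,0,0,1],[0,0,0.003,0,0,0,1],[0,0,0.002,0,0,0,1],[0,0,0.002,0,0,0,1],[0,0,0,0,0,0,1],[0,0,0,0,0,0,1]]' 110
```

```text
clock: 9.5
eef_pos: [532.8, 204.6, 146.8]
tcp_rot: [-3.142, -0.0, -3.024]
contact_force: [-0.6, 0.3, 0.0]
opening: 0.081
grasp_force: 110.7
```

```bash
python3 -m inch '[[0,0,0.0015,0,0,4,1],[0,0,0.0015,0,0,-8,1],[0,0,0.0015,0,0,8,1],[0,0,0.0015,0,0,-8,1],[0,0,0.0015,0,0,4,1]]'; python3 -m inch '[[0,0,0.0015,0,0,4,1],[0,0,0.0015,0,0,-8,1],[0,0,0.0015,0,0,8,1],[0,0,0.0015,0,0,-8,1],[0,0,0.0015,0,0,4,1],[0,0,0,0,0,0,1]]'
```

```text
clock: 10.0
eef_pos: [533.7, 204.6, 140.2]
tcp_rot: [3.142, 0.002, -3.017]
contact_force: [-0.1, -2.2, 5.2]
opening: 0.082
grasp_force: 112.0
clock: 10.6
eef_pos: [533.7, 204.4, 132.4]
tcp_rot: [-3.141, 0.002, -3.025]
contact_force: [3.3, -2.8, -1.3]
opening: 0.08
grasp_force: 111.3
```

```bash
python3 -m inch '[[0,0,0.002,0,0,3,1],[0,0,0.002,0,0,-6,1],[0,0,0.002,0,0,6,1],[0,0,0.002,0,0,-6,1],[0,0,0.002,0,0,3,1],[0,0,0,0,0,0,1]]'; python3 -m inch '[[0,0,0.001,0,0,3,1],[0,0,0.001,0,0,-6,1],[0,0,0.001,0,0,3,1],[0,0,0.001,0,0,0,1],[0,0,0,0,0,0,1]]'
```

```text
clock: 11.2
eef_pos: [533.5, 204.5, 122.3]
tcp_rot: [-3.142, 0.002, -3.024]
contact_force: [2.8, -1.4, 0.6]
opening: 0.083
grasp_force: 111.2
clock: 11.7
eef_pos: [533.5, 204.4, 118.2]
tcp_rot: [-3.141, 0.002, -3.022]
contact_force: [3.3, -3.3, 2.6]
opening: 0.077
grasp_force: 111.6
```

Nearly home, so I'll push gently until the collar seats.

```bash
python3 -m inch '[[0,0,0.0005,0,0,0,1],[0,0,0.0005,0,0,0,1],[0,0,0,0,0,0,1]]'; python3 -m inch '[[0,0,0.0007,0,0,2,1],[0,0,0.0007,0,0,-4,1],[0,0,0,0,0,2,1],[0,0,0,0,0,0,1]]'
```

```text
clock: 12.0
eef_pos: [533.6, 204.5, 118.0]
tcp_rot: [-3.142, 0.002, -3.022]
contact_force: [1.0, -3.7, 13.4]
opening: 0.081
grasp_force: 113.2
clock: 12.4
eef_pos: [533.8, 204.6, 117.8]
tcp_rot: [3.142, 0.002, -3.023]
contact_force: [-4.1, -5.2, 25.9]
opening: 0.076
grasp_force: 115.0
```

```bash
python3 -m inch '[[0,0,-0.0005,0,0,6,1],[0,0,0,0,0,6,1],[0,0,0,0,0,6,1],[0,0,0,0,0,6,1],[0,0,0,0,0,0,1]]'; python3 -c "
from rig import r;s=r.sense();print(s['wrist_torque'],s['qpos'])"
```

```text
clock: 12.9
eef_pos: [533.6, 204.3, 117.9]
tcp_rot: [3.141, 0.002, 2.838]
contact_force: [-1.4, -6.8, 20.9]
opening: 0.081
grasp_force: 114.4
[-1.20833506  0.43483357  0.07814946] [ 3.63489414e-01  4.26812689e-01  1.85691482e+00 -1.18686749e-03
  8.56239845e-01 -9.03378790e-01]
```

```bash
python3 -m inch '[[0,0,0,0,0,6,1],[0,0,0,0,0,6,1],[0,0,0,0,0,6,1],[0,0,0,0,0,6,1],[0,0,0,0,0,6,1],[0,0,0,0,0,6,1],[0,0,0,0,0,0,1]]'; python3 -c "
from rig import r;s=r.sense();print(s['wrist_torque'])"; python3 -m inch '[[0,0,0,0,0,6,1],[0,0,0,0,0,6,1],[0,0,0,0,0,6,1],[0,0,0,0,0,6,1],[0,0,0,0,0,6,1],[0,0,0,0,0,0,1]]'; python3 -c "
from rig import r;s=r.sense();print(s['wrist_torque'])"
```

```text
clock: 13.6
eef_pos: [533.2, 204.0, 117.8]
tcp_rot: [3.141, 0.001, 2.21]
contact_force: [-3.0, -7.2, 22.5]
opening: 0.08
grasp_force: 114.7
[-1.39213845  0.64982844  0.05378232]
clock: 14.2
eef_pos: [532.9, 204.1, 117.9]
tcp_rot: [3.141, 0.001, 1.687]
contact_force: [-5.3, -7.6, 24.1]
opening: 0.077
grasp_force: 114.8
[-1.29660735  0.87177097  0.10634327]
```

```bash
for i in 1; do python3 -m inch '[[0,0,0,0,0,3,1],[0,0,0,0,0,3,1],[0,0,0,0,0,0,1],[0,0,0,0,0,0,1]]' 120; done; python3 -c "
from rig import r;s=r.sense();print(s['wrist_torque'])"; python3 -m inch '[[0,0,0,0,0,2,1],[0,0,0,0,0,2,1],[0,0,0,0,0,0,1],[0,0,0,0,0,0,1]]'; python3 -c "
from rig import r;s=r.sense();print(s['wrist_torque'])"
```

```text
clock: 14.6
eef_pos: [532.8, 204.1, 117.8]
tcp_rot: [3.141, 0.001, 1.585]
contact_force: [-5.4, -7.6, 24.0]
opening: 0.077
grasp_force: 118.0
[-1.28114236  0.91321607  0.13111582]
clock: 15.0
eef_pos: [532.8, 204.1, 117.9]
tcp_rot: [3.141, 0.001, 1.516]
contact_force: [-5.4, -6.4, 25.2]
opening: 0.077
grasp_force: 118.0
[-1.26476313  0.93214674  0.15362583]
```

```bash
python3 -m inch '[[0,0,0,0,0,2,1],[0,0,0,0,0,2,1],[0,0,0,0,0,0,1],[0,0,0,0,0,0,1]]'; python3 -c "
from rig import r;s=r.sense();print(s['wrist_torque'])"; python3 look.py w6 270 170 6
```

```text
clock: 15.4
eef_pos: [532.8, 204.1, 117.8]
tcp_rot: [3.141, 0.001, 1.446]
contact_force: [-6.1, -7.4, 25.5]
opening: 0.079
grasp_force: 118.1
[-1.13492802  1.00714508  0.27200922]
```

View pics/w6.png

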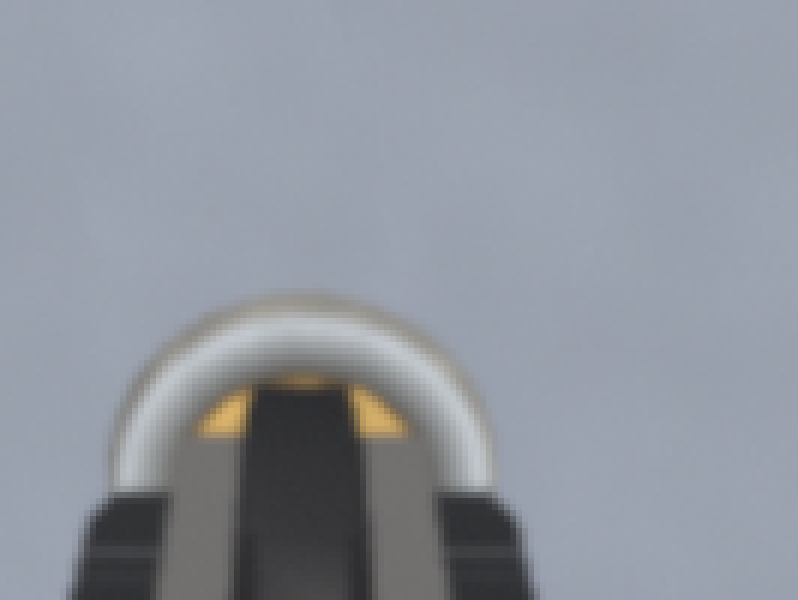

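The collar sits flat on the plug, held squarely in the jaws at crop (300,385). The torque jump to 0.27 N m after 104° of tool turn shows the plug is against its stop, with the play taken up. I'm handing in while still gripped.

```bash
python3 -m inch '[[0,0,0,0,0,0,1],[0,0,0,0,0,0,1],[0,0,0,0,0,0,1]]'; python3 -c "
from rig import r;print(r.sense()['wrist_torque']);print(r.sign_off())"
```

```text
clock: 15.75
eef_pos: [532.8, 204.1, 117.9]
tcp_rot: [3.141, 0.001, 1.446]
contact_force: [-5.1, -6.1, 23.9]
opening: 0.073
grasp_force: 118.1
[-1.17928917  0.99835911  0.23678723]
the job is handed in; nothing more can be done
None
```

The round-headed key is fully home in the cash-box lock, turned a quarter clockwise to its stop, and the arm is still gripping and holding it there; I handed the job in at 15.75 s, and no verdict came back.

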